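# Close the washed jars with their own lids from the drying piles

## Task

The washed steel jars are dry and their lids lie piled up on the drying mat. Take the piles apart and close every jar with its own lid: the one whose plug fits the mouth, pushed fully home so that the flange lies flat on the rim all round. Do not knock any jar over, and leave all five standing upright on the bench or its mat.

Things in the scene. Friction and masses are not known exactly. Their poses are not given: they have to be found in the camera images.
- lid_44: smallest of five white plastic lids; flange 44 mm across, 12 mm thick, grey ribbed edge; under it a plug 30 mm across, 12 mm deep, its lower 8 mm tapered to 18 mm; 40 g. Origin: centre of the plug's underside (flange 12 to 24 mm above); z up. Starts plug down in one of two piles (3 and 2 high, each lid on a wider one, up to 5 mm off centre) on a 4 mm thick ribbed mat
- lid_50: second smallest of five white plastic lids; flange 50 mm across, 12 mm thick, grey ribbed edge; under it a plug 36 mm across, 12 mm deep, its lower 8 mm tapered to 24 mm; 49 g. Origin: centre of the plug's underside (flange 12 to 24 mm above); z up. Starts plug down in one of two piles (3 and 2 high, each lid on a wider one, up to 5 mm off centre) on a 4 mm thick ribbed mat
- lid_56: middle-sized of five white plastic lids; flange 56 mm across, 12 mm thick, grey ribbed edge; under it a plug 42 mm across, 12 mm deep, its lower 8 mm tapered to 30 mm; 58 g. Origin: centre of the plug's underside (flange 12 to 24 mm above); z up. Starts plug down in one of two piles (3 and 2 high, each lid on a wider one, up to 5 mm off centre) on a 4 mm thick ribbed mat
- lid_62: second largest of five white plastic lids; flange 62 mm across, 12 mm thick, grey ribbed edge; under it a plug 48 mm across, 12 mm deep, its lower 8 mm tapered to 36 mm; 67 g. Origin: centre of the plug's underside (flange 12 to 24 mm above); z up. Starts plug down in one of two piles (3 and 2 high, each lid on a wider one, up to 5 mm off centre) on a 4 mm thick ribbed mat
- lid_68: largest of five white plastic lids; flange 68 mm across, 12 mm thick, grey ribbed edge; under it a plug 54 mm across, 12 mm deep, its lower 8 mm tapered to 42 mm; 76 g. Origin: centre of the plug's underside (flange 12 to 24 mm above); z up. Starts plug down in one of two piles (3 and 2 high, each lid on a wider one, up to 5 mm off centre) on a 4 mm thick ribbed mat
- jar_44: smallest of five open steel jars, loose, on the other ribbed mat (4 mm thick), at least 95 mm between centres: 40 mm across, 60 mm high, wall 3 mm, mouth 34 mm, about 180 g. Origin: centre of underside; z up. With lid_44 home its flange lies on the rim, overhanging 2 mm, and the lid's origin is 48 mm above the jar's
- jar_50: second smallest of five open steel jars, loose, on the other ribbed mat (4 mm thick), at least 95 mm between centres: 46 mm across, 68 mm high, wall 3 mm, mouth 40 mm, about 204 g. Origin: centre of underside; z up. With lid_50 home its flange lies on the rim, overhanging 2 mm, and the lid's origin is 56 mm above the jar's
- jar_56: middle-sized of five open steel jars, loose, on the other ribbed mat (4 mm thick), at least 95 mm between centres: 52 mm across, 76 mm high, wall 3 mm, mouth 46 mm, about 228 g. Origin: centre of underside; z up. With lid_56 home its flange lies on the rim, overhanging 2 mm, and the lid's origin is 64 mm above the jar's
- jar_62: second largest of five open steel jars, loose, on the other ribbed mat (4 mm thick), at least 95 mm between centres: 58 mm across, 84 mm high, wall 3 mm, mouth 52 mm, about 252 g. Origin: centre of underside; z up. With lid_62 home its flange lies on the rim, overhanging 2 mm, and the lid's origin is 72 mm above the jar's
- jar_68: largest of five open steel jars, loose, on the other ribbed mat (4 mm thick), at least 95 mm between centres: 64 mm across, 92 mm high, wall 3 mm, mouth 58 mm, about 276 g. Origin: centre of underside; z up. With lid_68 home its flange lies on the rim, overhanging 2 mm, and the lid's origin is 80 mm above the jar's
Mind the look-alikes: they are no part of the job. What is shaped like the lid_62 but black or green is not meant.

How it is judged:
At the end, for the whole second after the job is handed in: Each lid sits fully home in its own jar (height within 2.5 mm of seated, centred within 5 mm, parallel to the jar within 0.06 rad); all five jars stand upright (within 0.1 rad) on the worktop or a mat; the lids are released and all is at rest (under 10 mm/s) (z of lid_44 in the frame of jar_44 between 0.0455 and 0.0505 m and horizontal distance between lid_44 and jar_44 below 0.005 m and angle between the z axis of lid_44 and the z axis of jar_44, either way round below 0.06 rad and angle between each of lid_44, jar_44, lid_50, jar_50, lid_56, jar_56, lid_62, jar_62, lid_68, jar_68's own z axis and vertical below 0.1 rad and height (world z) of jar_44 between -0.003 and 0.008 m and linear speed of each of lid_44, jar_44, lid_50, jar_50, lid_56, jar_56, lid_62, jar_62, lid_68, jar_68 below 0.01 m/s and contact force between each of lid_44, lid_50, lid_56, lid_62, lid_68 and the fingers below 0.05 N and z of lid_50 in the frame of jar_50 between 0.0535 and 0.0585 m and horizontal distance between lid_50 and jar_50 below 0.005 m and angle between the z axis of lid_50 and the z axis of jar_50, either way round below 0.06 rad and height (world z) of jar_50 between -0.003 and 0.008 m and z of lid_56 in the frame of jar_56 between 0.0615 and 0.0665 m and horizontal distance between lid_56 and jar_56 below 0.005 m and angle between the z axis of lid_56 and the z axis of jar_56, either way round below 0.06 rad and height (world z) of jar_56 between -0.003 and 0.008 m and z of lid_62 in the frame of jar_62 between 0.0695 and 0.0745 m and horizontal distance between lid_62 and jar_62 below 0.005 m and angle between the z axis of lid_62 and the z axis of jar_62, either way round below 0.06 rad and height (world z) of jar_62 between -0.003 and 0.008 m and z of lid_68 in the frame of jar_68 between 0.0775 and 0.0825 m and horizontal distance between lid_68 and jar_68 below 0.005 m and angle between the z axis of lid_68 and the z axis of jar_68, either way round below 0.06 rad and height (world z) of jar_68 between -0.003 and 0.008 m); the robot touches nothing.
It fails at once if a jar is knocked over (angle between any of jar_44, jar_50, jar_56, jar_62, jar_68's own z axis and vertical above 0.6 rad).
It also fails if it takes over 115 s, if anything falls off the work surface, if the arm or the gripper's body presses on something with over 40 N, if the wrist force passes 120 N, or if a joint passes its speed limit or range.

## Robot

A 6-joint arm with a two-finger parallel gripper is mounted at the origin on a cart in front of the work surface, level with it; the furniture and walls round the work are solid. World frame = base frame: x ahead of the robot, y to its left, z up, the work surface at z = 0. Lengths are in m, angles in rad, forces in N, time in s.
With the tool pointing down it reaches from about 0.375 to 0.9 m from the base axis. Payload 3.1 kg.
Tool frame: the origin (TCP) lies on the centre line of the jaws, within the pads' length; the fingertips stand 14 mm ahead of it and the grasp point (between the pads) lies 5 mm behind it; z points along the fingers, y is the line along which they close (so a half turn about z gives the same grasp; the last joint's range is limited). The gripper opens to 87 mm and grips with 3 to 60 N. Pads are 19 mm wide; open, the fingers measure 117 mm over their backs; the gripper's body (75 mm by 190 mm) begins 51 mm behind the grasp point.
Start: joints at [-1.403, 0.527, 1.433, -0, 1.181, -0.178], TCP at [0.212, -0.588, 0.237] pointing down, gripper open.
Joint ranges: [-3.08, 3.08], [-0.75, 2.2], [0.22, 2.44], [-1.43, 4.57], [0, 2.65], [-2.85, 2.85]. Speed limits (rad/s): [2.79, 2.79, 3.14, 3.14, 3.14, 3.14].

## Interface

Orientations are given as a unit quaternion [x, y, z, w].
In Python, from rig import robot gives the robot as it stands.
- The arm moves only by the tool move_arm, never from a script. Its argument "commands" is a list of rows, each an object with "hand": the finger opening in cm, from 0 to 8.7; "travel": the shift along the tool's x, y, z in cm, a list of three; "twist": the turn, a rotation vector about the tool's x, y, z in degrees, a list of three. In form: [{"hand": hand, "travel": [dx, dy, dz], "twist": [wx, wy, wz]}, ...]. A call has 1 to 5 rows; each row shifts and turns the commanded pose from where the row before left it, along the tool's axes as they then stand; what a row does not reach is not made up. A row lasts 1/12 s, in which the tool goes at most 41.7 mm and 7.16 degrees, less where a joint would pass 70% of its speed; a pose out of reach is approached as far as the arm can. A call is refused whole if a number of a shift passes 4.17 or a number of a turn 7.16, either way. A call with a gripper value outside its range is refused whole. The fingers move at their own pace and stop on an object; "force" is the grip in N (left out, the last holds). Time passes only in rows, so rows that do not move let the fingers close. It gives the time, the measured TCP pose, the force, the opening and the grip force at its end, in the units of the state.
- robot.get_obs(): the state, without advancing time (a new reading comes with each control period).
- robot.camera(name): name is "side" or "top" or "wrist"; returns a dict with "frame" (480x640x3 uint8, red, green, blue), "fov_y" (degrees; the focal length in pixels is half the picture's height over the tangent of half this angle, whatever the lens; pixels are square), "cx", "cy" (the principal point, pixels), "extrinsics" (4x4, takes a point from camera to world coordinates); the wrist camera has in their place "T_tool_cam" (4x4, takes a point from camera to tool coordinates, whose origin is the TCP and whose axes are the flange's). Camera axes: x right, y down, z forward; pixel columns grow to the right and rows downward; lengths in m; the calibration is good to about 2 mm. The wrist camera is an equidistant fisheye: a pixel r from the principal point sees the ray r / f radians off the axis. A picture is of the moment at which its call begins: read the wrist's pose just before it. There is no depth.
- robot.hand_in(): hands the job in; it is judged then, once.
The state is a dict: "time": time; "q": joint angles; "joint_velocities": joint speeds; "joint_torque": joint torques, N m; "position": TCP position; "tool_rot": TCP orientation; "ft_force": force on the tool from outside, world axes, zero at the start; "moment": the same for the moment, N m; "grip_width": finger opening in m; "grip_force": force on a finger pad.
Only numpy, scipy, OpenCV 4.12 (cv2) and the standard library are available. Lean on these libraries where they do the work, as an engineer would, in place of code of your own. Each camera call takes 0.05 s, during which the arm holds its last target. There are 200 camera calls.

## Working session

There is one attempt and no reset: what is moved stays moved. The work goes in short steps, Python scripts to look and compute and a tool call to move; the robot and the scene stay as the last step left them, time stands still between calls to the robot, and variables do not carry over. Pictures are saved under pics/ and viewed, at most 14 in all, crops included, and the job is handed in when it is done.

Besides the shell and the picture viewer there is one more tool, called after "Request:" as name(argument=value, ...), one argument or row to a line, values as JSON. move_arm: Moves the arm, as the interface text tells. Its arguments: {"type":"object","properties":{"commands":{"type":"array"},"force":{"type":"number"}},"required":["commands"]}

```bash
ls; mkdir -p pics; python3 - <<'E'
from rig import robot
import cv2
o=robot.get_obs();print(o)
for n in("top","side"):
    c=robot.camera(n);cv2.imwrite(f"pics/{n}0.png",c["frame"][...,::-1]);print(n,c["fov_y"],c["cx"],c["cy"],c["extrinsics"])
E
```

```text
pics
{'time': 0.0, 'q': array([-1.40252785e+00,  5.28492415e-01,  1.43387420e+00,  8.63706583e-06,
        1.18141753e+00, -1.78494407e-01]), 'joint_velocities': array([-2.99722962e-04, -9.17189200e-05, -4.71098100e-04, -6.54639125e-04,
        4.62514540e-04,  8.75751279e-04]), 'joint_torque': array([-1.80937710e-03, -4.40044141e+01, -1.76592010e+01,  6.31151162e-02,
        5.82949421e-02, -1.53820201e-04]), 'position': array([ 0.21232434, -0.5870899 ,  0.23556443]), 'tool_rot': array([ 9.85006745e-01,  1.72512350e-01,  9.59591401e-06, -1.09571294e-03]), 'ft_force': array([ 0.21990697, -1.43912878, -0.44653452]), 'moment': array([0.03459602, 0.01539575, 0.03403224]), 'grip_force': 0.0, 'grip_width': 0.08694179214898223}
top 44.10714709418274 317.2873381087527 245.78718568919044 [[ 0.00291397 -0.99902981  0.04394244  0.41208216]
 [-0.99988139 -0.00357538 -0.01498068 -0.00273091]
 [ 0.01512325 -0.04389358 -0.99892174  1.4216074 ]
 [ 0.          0.          0.          1.        ]]
side 42.37663086445485 316.6436387442908 239.05136107842063 [[ 0.99822838  0.04678523 -0.03675918  0.52436799]
 [ 0.05709782 -0.57952609  0.81295101 -1.06474304]
 [ 0.0167312  -0.81360964 -0.58117073  0.79641517]
 [ 0.          0.          0.          1.        ]]
```

View pics/top0.png

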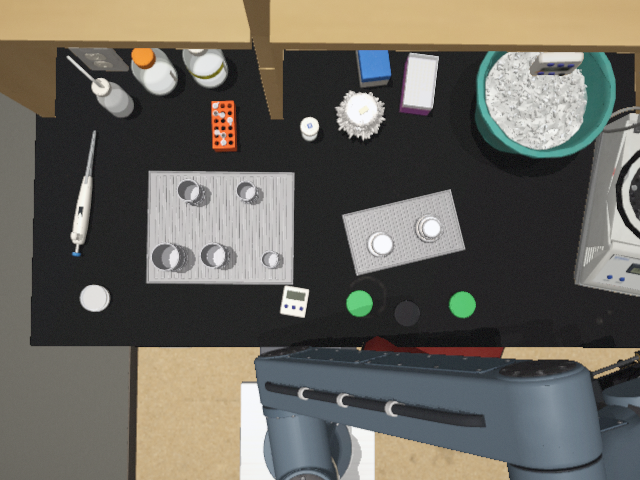

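View pics/side0.png

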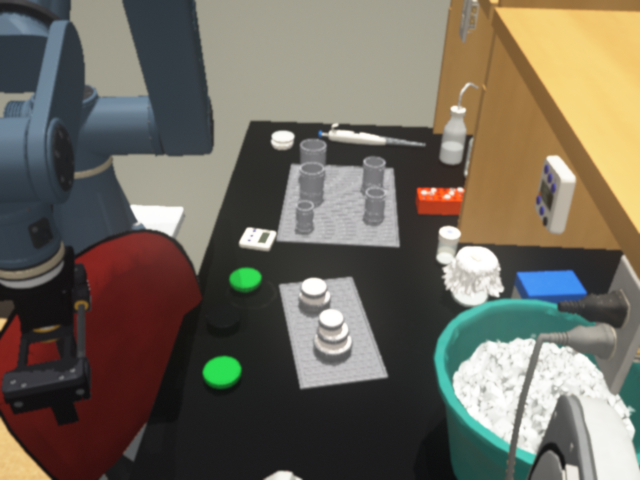

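Top view: the jar mat holds jars at about (190,191), (246,191), (167,257), (214,256) and (271,260). The lid mat holds piles at (380,244) and (429,229). The green and black discs at (359,303), (462,305) and (407,313), and the white disc at (95,298), are off the mat and are look-alikes. I'm enlarging both mats.

```bash
python3 - <<'E'
import cv2,numpy as np
t=cv2.imread("pics/top0.png");s=cv2.imread("pics/side0.png")
R=lambda i,f:cv2.resize(i,None,fx=f,fy=f,interpolation=cv2.INTER_CUBIC)
cv2.imwrite("pics/c1.png",R(t[165:290,140:300],5))
a=R(t[185:285,335:470],5);b=R(s[270:390,270:390],4)
im=np.zeros((500,800,3),np.uint8)
cv2.imwrite("pics/c2.png",a); cv2.imwrite("pics/c3.png",b)
E
```

```text
(no output)
```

View pics/c1.png

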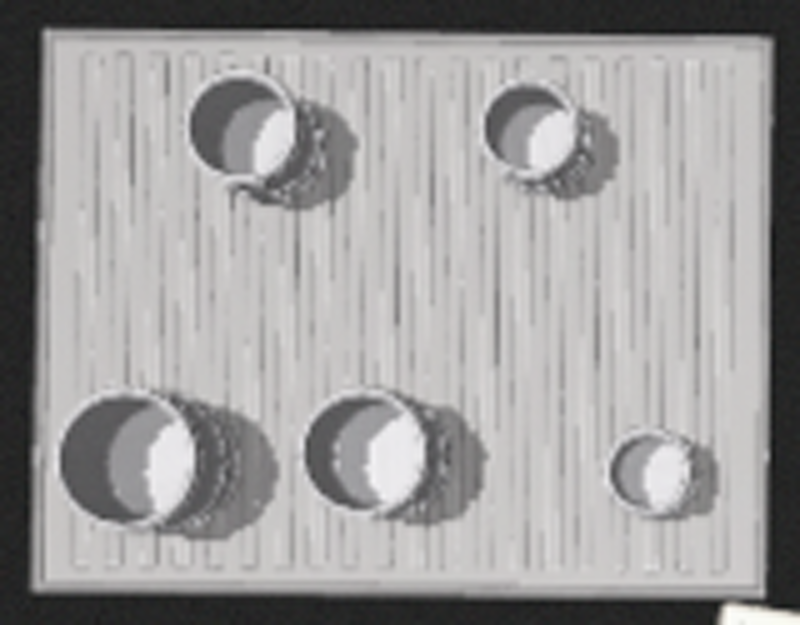

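View pics/c2.png

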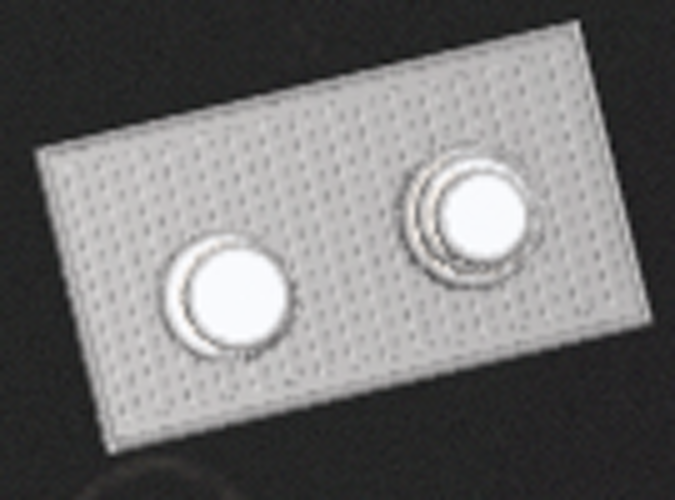

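View pics/c3.png

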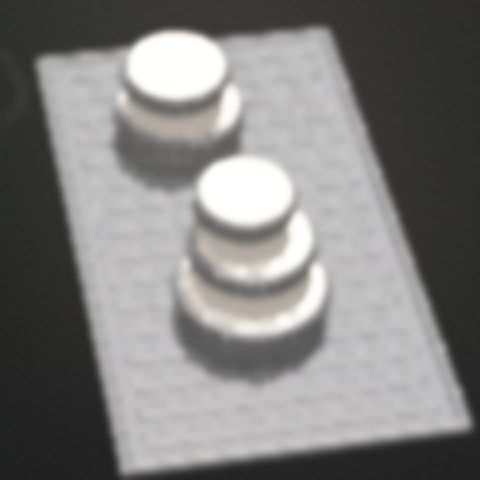

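Crops:
- **Jars** (by rim width): jar_56 (243,128), jar_50 (532,130), jar_68 (128,459), jar_62 (366,454) and jar_44 (652,474).
- **Piles:** the 2-high pile has its top at (238,298), about 49 mm wide (lid_50), on one of about 61 mm (lid_62). The 3-high pile has its top at (484,214), about 43 mm (lid_44), with lid_56 under it and lid_68 (about 67 mm) at the bottom.

All five meant lids are white and on the mat. The green, black and off-mat white discs don't count.

```bash
cat > h.py <<'E'
import numpy as np, cv2
from rig import robot
EX={'top':(44.10714709418274,317.2873381,245.7871857,np.array([[0.00291397,-0.99902981,0.04394244,0.41208216],[-0.99988139,-0.00357538,-0.01498068,-0.00273091],[0.01512325,-0.04389358,-0.99892174,1.4216074]])),
'side':(42.37663086,316.6436387,239.0513611,np.array([[0.99822838,0.04678523,-0.03675918,0.52436799],[0.05709782,-0.57952609,0.81295101,-1.06474304],[0.0167312,-0.81360964,-0.58117073,0.79641517]]))}
def pt(cam,u,v,z):
    fov,cx,cy,E=EX[cam];f=240/np.tan(np.radians(fov/2))
    d=E[:,:3]@[(u-cx)/f,(v-cy)/f,1];o=E[:,3]
    return o+d*(z-o[2])/d[2]
E
python3 - <<'E'
from h import *
def c1(x,y,ox,oy,k=5):return ox+(x+.5)/k-.5,oy+(y+.5)/k-.5
for n,x,y,z in [("j56",243,128,.080),("j50",532,130,.072),("j68",128,459,.096),("j62",366,454,.088),("j44",652,474,.064)]:
    print(n,pt('top',*c1(x,y,140,165),z).round(4))
for n,x,y,z in [("l50",238,298,.052),("l62",226,297,.028),("l44",484,214,.076),("l56",472,216,.052),("l68",470,216,.028)]:
    print(n,pt('top',*c1(x,y,335,185),z).round(4))
for n,x,y,z in [("l50",176,69,.052),("l44",246,192,.076),("l62",180,105,.028),("l56",253,235,.052),("l68",253,285,.028)]:
    print('side',n,pt('side',*c1(x,y,270,270,4),z).round(4))
E
```

```text
j56 [0.5963 0.2704 0.08  ]
j50 [0.5971 0.1404 0.072 ]
j68 [0.4455 0.3164 0.096 ]
j62 [0.4483 0.2119 0.088 ]
j44 [0.4402 0.0851 0.064 ]
l50 [ 0.4766 -0.1738  0.052 ]
l62 [ 0.4781 -0.1711  0.028 ]
l44 [ 0.5142 -0.2834  0.076 ]
l56 [ 0.5151 -0.2828  0.052 ]
l68 [ 0.5169 -0.2868  0.028 ]
side l50 [ 0.4804 -0.1772  0.052 ]
side l44 [ 0.5165 -0.2846  0.076 ]
side l62 [ 0.4825 -0.1749  0.028 ]
side l56 [ 0.5203 -0.2854  0.052 ]
side l68 [ 0.5213 -0.2914  0.028 ]
```

Request:
move_arm(
  commands=[
    {"hand":8.7,"travel":[0,0,0],"twist":[0,0,6.63]},
    {"hand":8.7,"travel":[0,0,0],"twist":[0,0,6.63]},
    {"hand":8.7,"travel":[0,0,0],"twist":[0,0,6.63]},
    {"hand":8.7,"travel":[2.75,-2.75,0],"twist":[0,0,0]},
    {"hand":8.7,"travel":[2.75,-2.75,0],"twist":[0,0,0]},
  ],
)

```text
time: 0.52
position: [0.2666, -0.5334, 0.2359]
tool_rot: [1.0, -0.002, -0.0, -0.0]
ft_force: [1.0, 0.1, -1.4]
grip_width: 0.0872
grip_force: 0.0
```

Request:
move_arm(
  commands=[
    {"hand":8.7,"travel":[2.75,-2.75,0],"twist":[0,0,0]},
    {"hand":8.7,"travel":[2.75,-2.75,0],"twist":[0,0,0]},
    {"hand":8.7,"travel":[2.75,-2.75,0],"twist":[0,0,0]},
    {"hand":8.7,"travel":[2.75,-2.75,0],"twist":[0,0,0]},
    {"hand":8.7,"travel":[2.75,-2.75,0],"twist":[0,0,0]},
  ],
)

```text
time: 0.93
position: [0.4058, -0.3936, 0.2362]
tool_rot: [1.0, -0.0, -0.0, -0.0]
ft_force: [0.5, -0.7, 0.4]
grip_width: 0.0868
grip_force: 0.0
```

Request:
move_arm(
  commands=[
    {"hand":8.7,"travel":[2.75,-2.75,0],"twist":[0,0,0]},
    {"hand":8.7,"travel":[2.75,-2.75,0],"twist":[0,0,0]},
    {"hand":8.7,"travel":[2.75,-2.75,0],"twist":[0,0,0]},
    {"hand":8.7,"travel":[0,0,0],"twist":[0,0,0]},
    {"hand":8.7,"travel":[0,0,0],"twist":[0,0,0]},
  ],
)

```text
time: 1.35
position: [0.4886, -0.3108, 0.2361]
tool_rot: [1.0, 0.002, -0.0, -0.0]
ft_force: [0.2, -1.0, -0.0]
grip_width: 0.0874
grip_force: 0.0
```

```bash
cat >> h.py <<'E'
from scipy.spatial.transform import Rotation as Ro
import pickle
def wshot(name):
    o=robot.get_obs();c=robot.camera("wrist");c["obs"]=o;pickle.dump(c,open(f"pics/{name}.pkl","wb"))
    cv2.imwrite(f"pics/{name}.png",c["frame"][...,::-1]);return c
def wpt(c,u,v,z):
    f=240/np.tan(np.radians(c["fov_y"]/2));dx,dy=u-c["cx"],v-c["cy"];r=np.hypot(dx,dy);t=r/f
    s=np.sin(t)/max(r,1e-9);d=np.array([dx*s,dy*s,np.cos(t)])
    T=c["T_tool_cam"];R=Ro.from_quat(c["obs"]["tool_rot"]).as_matrix()
    d=R@T[:3,:3]@d;o=R@T[:3,3]+c["obs"]["position"]
    return o+d*(z-o[2])/d[2]
def wpx(c,P):
    f=240/np.tan(np.radians(c["fov_y"]/2));T=c["T_tool_cam"];R=Ro.from_quat(c["obs"]["tool_rot"]).as_matrix()
    p=T[:3,:3].T@(R.T@(np.asarray(P)-c["obs"]["position"])-T[:3,3]);r=np.hypot(p[0],p[1]);t=np.arctan2(r,p[2])
    return c["cx"]+f*t*p[0]/r,c["cy"]+f*t*p[1]/r
E
python3 - <<'E'
from h import *
c=wshot("w1");print(c["fov_y"],c["cx"],c["cy"],c["T_tool_cam"],c["obs"]["position"])
for P in [(.5142,-.2834,.076),(.5169,-.2868,.028),(.4766,-.1738,.052)]:print(wpx(c,P))
E
```

```text
65.70646984690485 320.27392158532456 240.67444536669075 [[ 1.24606268e-03 -9.51526794e-01 -3.07563340e-01  8.44180963e-02]
 [ 9.99999178e-01  1.09255270e-03  6.71303962e-04  2.16670947e-04]
 [-3.02734547e-04 -3.07563924e-01  9.51527373e-01 -1.47196494e-01]
 [ 0.00000000e+00  0.00000000e+00  0.00000000e+00  1.00000000e+00]] [ 0.48856125 -0.31082031  0.23612561]
(np.float64(287.4585841113802), np.float64(194.50758683809337))
(np.float64(295.2026196627122), np.float64(182.43540623444238))
(np.float64(179.31293741529944), np.float64(229.3224262424335))
```

View pics/w1.png

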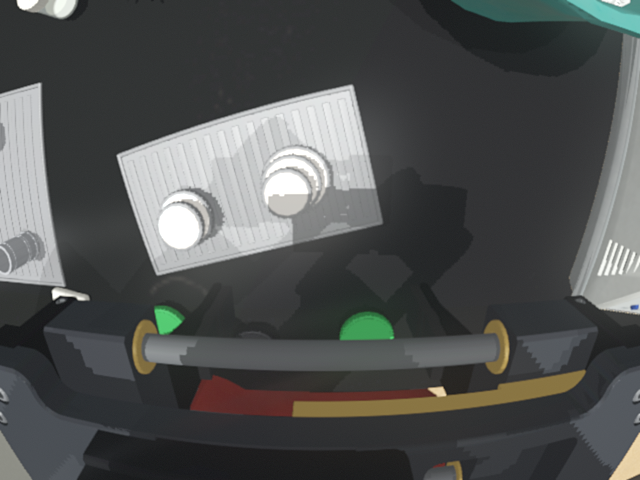

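The wrist view shows the lid_44 top at about (287,192) and the lid_50 top at about (180,226), within 3 px of the positions predicted from the top camera. One enlarged crop will refine the lower lids.

```bash
python3 - <<'E'
from h import *
i=cv2.imread("pics/w1.png")[135:260,150:340];cv2.imwrite("pics/w1c.png",cv2.resize(i,None,fx=4,fy=4,interpolation=cv2.INTER_CUBIC))
E
```

```text
(no output)
```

View pics/w1c.png

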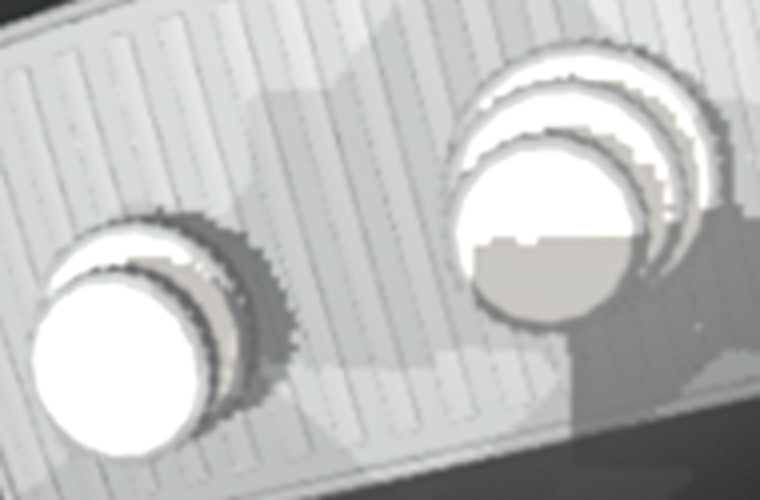

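```bash
python3 - <<'E'
from h import *
c=pickle.load(open("pics/w1.pkl","rb"))
m=lambda x,y:(150+(x+.5)/4-.5,135+(y+.5)/4-.5)
def top(c0,r,z):pass
for n,D,w,z in [("l44",44,(457,640,137,330),.076),("l50",50,(33,208,270,458),.052)]:
    print(n,wpt(c,*m((w[0]+w[1])/2,(w[2]+w[3])/2),z).round(4))
# fit of lower lids: points seen on the top edge circle, known radius
from scipy.optimize import least_squares
for n,r,z,pts,g in [("l44",.022,.076,[(548,137),(457,230),(640,230),(548,330)],(.515,-.284)),("l50",.025,.052,[(120,270),(33,365),(208,365),(120,458)],(.48,-.174)),
 ("l56",.028,.052,[(565,85),(455,185),(688,190),(640,110),(490,120)],(.515,-.284)),("l68",.034,.028,[(585,45),(478,105),(660,65),(700,115),(723,170)],(.517,-.287)),("l62",.031,.028,[(150,220),(50,285),(80,245),(215,255)],(.478,-.171))]:
    P=np.array([wpt(c,*m(*p),z)[:2] for p in pts])
    s=least_squares(lambda x:np.hypot(*(P-x).T)-r,g);print(n,s.x.round(4),(s.fun*1e3).round(1))
E
```

```text
l44 [ 0.5155 -0.2828  0.076 ]
l50 [ 0.4803 -0.1747  0.052 ]
l44 [ 0.5151 -0.2827] [-1.1 -2.6 -2.6 -1.4]
l50 [ 0.4799 -0.1741] [-1.1 -1.6 -1.5 -1.1]
l56 [ 0.516  -0.2858] [ 0.8 -1.  -1.1 -0.1 -0.3]
l68 [ 0.5177 -0.2875] [ 0.7 -1.2  0.9 -1.1 -0.5]
l62 [ 0.4797 -0.1732] [ 0.9 -0.3 -0.2 -0.8]
```

Request:
move_arm(
  commands=[
    {"hand":6.5,"travel":[2.65,-2.75,0],"twist":[0,0,0]},
    {"hand":6.5,"travel":[0,0,4],"twist":[0,0,0]},
    {"hand":6.5,"travel":[0,0,4],"twist":[0,0,0]},
    {"hand":6.5,"travel":[0,0,4],"twist":[0,0,0]},
    {"hand":6.5,"travel":[0,0,2.5],"twist":[0,0,0]},
  ],
)

```text
time: 1.82
position: [0.5113, -0.2856, 0.088]
tool_rot: [1.0, -0.001, -0.002, -0.001]
ft_force: [-0.6, 0.1, -0.5]
grip_width: 0.0669
grip_force: 0.0
```

Request:
move_arm(
  commands=[
    {"hand":6.5,"travel":[0,0,0.5],"twist":[0,0,0]},
    {"hand":6.5,"travel":[0,0,0],"twist":[0,0,0]},
  ],
)

```text
time: 1.98
position: [0.5121, -0.2859, 0.0846]
tool_rot: [1.0, -0.001, -0.002, -0.001]
ft_force: [0.8, -0.9, 0.8]
grip_width: 0.0655
grip_force: 0.0
```

Request:
move_arm(
  commands=[
    {"hand":6.5,"travel":[0.3,-0.25,0.8],"twist":[0,0,0]},
    {"hand":3.5,"travel":[0,0,0],"twist":[0,0,0]},
    {"hand":3.5,"travel":[0,0,0],"twist":[0,0,0]},
    {"hand":3.5,"travel":[0,0,0],"twist":[0,0,0]},
    {"hand":3.5,"travel":[0,0,0],"twist":[0,0,0]},
  ],
  force=20,
)

```text
time: 2.4
position: [0.5177, -0.2833, 0.0799]
tool_rot: [1.0, -0.0, 0.001, 0.001]
ft_force: [-0.2, 0.8, -0.4]
grip_width: 0.0462
grip_force: 0.2
```

Request:
move_arm(
  commands=[
    {"hand":3.5,"travel":[0,0,0],"twist":[0,0,0]},
    {"hand":3.5,"travel":[0,0,0],"twist":[0,0,0]},
  ],
)

```text
time: 2.57
position: [0.5176, -0.2831, 0.0797]
tool_rot: [1.0, -0.0, 0.001, 0.001]
ft_force: [-0.7, -0.1, 5.6]
grip_width: 0.0435
grip_force: 20.0
```

Request:
move_arm(
  commands=[
    {"hand":3.5,"travel":[0,0,-2],"twist":[0,0,0]},
    {"hand":3.5,"travel":[0,0,-3],"twist":[0,0,0]},
    {"hand":3.5,"travel":[0,0,-4],"twist":[0,0,0]},
    {"hand":3.5,"travel":[0,0,-4],"twist":[0,0,0]},
    {"hand":3.5,"travel":[0,0,-3],"twist":[0,0,0]},
  ],
)

```text
time: 2.98
position: [0.5176, -0.2832, 0.2417]
tool_rot: [1.0, -0.0, 0.001, 0.001]
ft_force: [0.5, -0.3, -1.0]
grip_width: 0.0432
grip_force: 20.0
```

Request:
move_arm(
  commands=[
    {"hand":3.5,"travel":[-0.65,-4,0],"twist":[0,0,0]},
    {"hand":3.5,"travel":[-0.65,-4,0],"twist":[0,0,0]},
    {"hand":3.5,"travel":[-0.65,-4,0],"twist":[0,0,0]},
    {"hand":3.5,"travel":[-0.65,-4,0],"twist":[0,0,0]},
    {"hand":3.5,"travel":[-0.65,-4,0],"twist":[0,0,0]},
  ],
)

```text
time: 3.4
position: [0.4838, -0.0812, 0.2387]
tool_rot: [1.0, -0.001, 0.0, -0.0]
ft_force: [1.1, 0.3, -1.0]
grip_width: 0.0434
grip_force: 20.0
```

Request:
move_arm(
  commands=[
    {"hand":3.5,"travel":[-0.65,-4,0],"twist":[0,0,0]},
    {"hand":3.5,"travel":[-0.65,-4,0],"twist":[0,0,0]},
    {"hand":3.5,"travel":[-0.65,-4,0],"twist":[0,0,0]},
    {"hand":3.5,"travel":[-0.65,-4,0],"twist":[0,0,0]},
    {"hand":3.5,"travel":[-0.65,-4,0],"twist":[0,0,0]},
  ],
)

```text
time: 3.82
position: [0.4513, 0.1189, 0.2387]
tool_rot: [1.0, -0.0, 0.0, 0.0]
ft_force: [1.3, -0.6, -0.7]
grip_width: 0.0433
grip_force: 20.0
```

Request:
move_arm(
  commands=[
    {"hand":3.5,"travel":[-0.65,-4,0],"twist":[0,0,0]},
    {"hand":3.5,"travel":[-0.65,-4,0],"twist":[0,0,0]},
    {"hand":3.5,"travel":[0,0,0],"twist":[0,0,0]},
    {"hand":3.5,"travel":[0,0,0],"twist":[0,0,0]},
    {"hand":3.5,"travel":[0,0,0],"twist":[0,0,0]},
  ],
)

```text
time: 4.23
position: [0.439, 0.1971, 0.2385]
tool_rot: [1.0, 0.0, -0.0, 0.0]
ft_force: [0.2, -0.5, -0.5]
grip_width: 0.0433
grip_force: 20.0
```

```bash
python3 - <<'E'
from h import *
c=wshot("w2");print(c["obs"]["position"],c["obs"]["tool_rot"],c["obs"]["joint_velocities"].round(3))
for P in [(.5963,.2704,.08),(.5971,.1404,.072),(.4455,.3164,.096),(.4483,.2119,.088),(.4402,.0851,.064)]:print(np.round(wpx(c,P),1))
E
```

```text
[0.43899006 0.19706171 0.23847162] [ 9.99999831e-01  4.80245519e-04 -4.99445070e-05  3.24357018e-04] [-0.041 -0.002  0.001  0.002 -0.003  0.002]
[230.5  41. ]
[388.  41.]
[178.9 222.8]
[301.7 216.3]
[440.5 219.5]
```

View pics/w2.png

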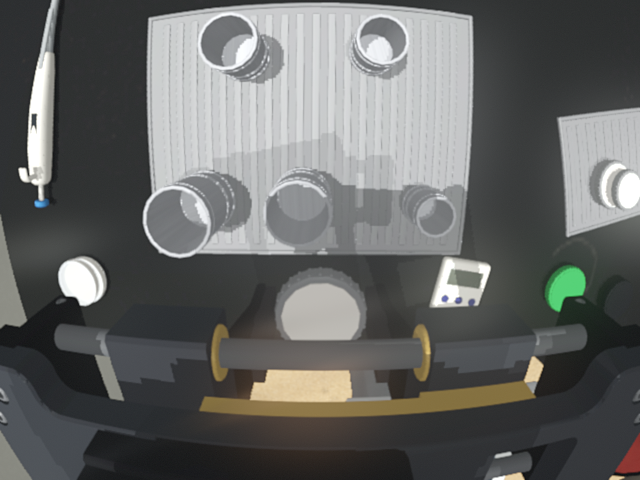

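The wrist view shows jar rims at about jar_56 (229,41), jar_50 (381,42), jar_68 (179,220), jar_62 (299,211) and jar_44 (436,215). The held lid_44 is level at about (320,312). Enlarging to read the rims more closely.

```bash
python3 - <<'E'
from h import *
i=cv2.imread("pics/w2.png")
o=np.zeros((600,800,3),np.uint8)
def put(y0,x0,h,w,Y,X,k=3):o[Y:Y+h*k,X:X+w*k]=cv2.resize(i[y0:y0+h,x0:x0+w],None,fx=k,fy=k,interpolation=cv2.INTER_CUBIC)
put(5,190,75,80,0,0);put(5,345,75,80,0,260);put(170,400,75,70,0,530)
put(165,140,100,80,250,0);put(165,255,90,85,250,260);put(260,265,90,80,250,540)
cv2.imwrite("pics/w2c.png",o)
E
```

```text
(no output)
```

View pics/w2c.png

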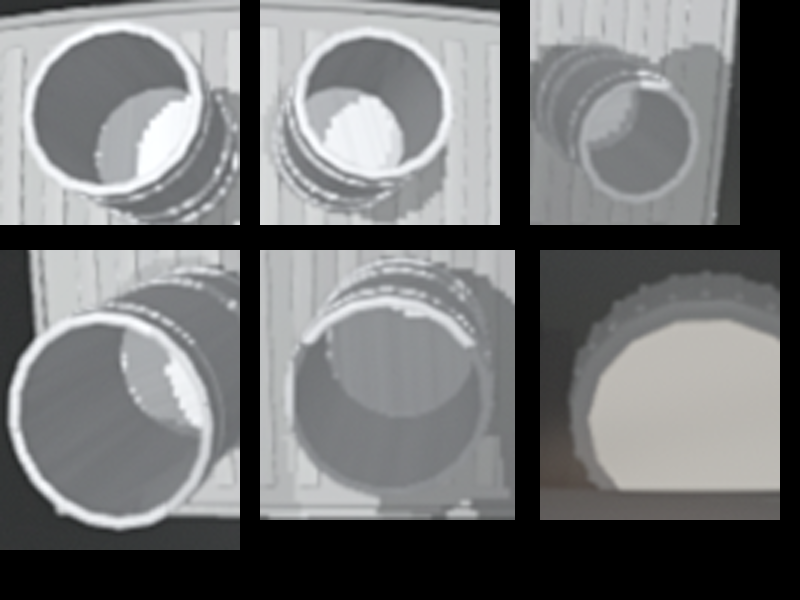

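```bash
python3 - <<'E'
from h import *
c=pickle.load(open("pics/w2.pkl","rb"))
for n,p,z in [("56",(227.5,41.3),.08),("50",(382.8,40),.072),("44",(435.5,216.3),.064),("68",(176.7,221.7),.096),("62",(298.8,213.5),.088)]:
    print(n,wpt(c,*p,z).round(4))
p=c["obs"]["position"];a=np.linspace(0,2*np.pi,200)
for dx in(-.003,0):
  for dz in(-.0037,-.0157):
    q=np.array([wpx(c,p+[dx+.022*np.cos(t),.022*np.sin(t),dz]) for t in a]);print(dx,dz,q.min(0).round(1),q.max(0).round(1))
g=c["frame"];print([int(x) for x in g[315,265:290,1]],[int(x) for x in g[315,352:378,1]],[int(x) for x in g[258:290,320,1]])
E
```

```text
56 [0.5963 0.273  0.08  ]
50 [0.5977 0.1448 0.072 ]
44 [0.4432 0.0904 0.064 ]
68 [0.4464 0.3183 0.096 ]
62 [0.4507 0.2143 0.088 ]
-0.003 -0.0037 [272.4 276.5] [366.5 357.6]
-0.003 -0.0157 [275.2 266.4] [363.8 344.3]
0 -0.0037 [272.1 270.3] [366.9 352.8]
0 -0.0157 [274.9 260.5] [364.1 339.5]
[58, 59, 61, 61, 61, 61, 62, 64, 62, 71, 94, 116, 120, 118, 116, 126, 157, 180, 184, 184, 183, 183, 182, 183, 182] [183, 182, 183, 183, 183, 184, 182, 163, 135, 119, 119, 119, 118, 106, 80, 67, 67, 67, 66, 66, 66, 65, 64, 64, 63, 65] [67, 65, 66, 65, 67, 67, 65, 66, 74, 95, 106, 106, 105, 104, 107, 112, 118, 116, 114, 124, 127, 123, 120, 118, 123, 148, 175, 186, 187, 186, 186, 186]
```

Request:
move_arm(
  commands=[
    {"hand":3.5,"travel":[0.65,3.6,0],"twist":[0,0,0]},
    {"hand":3.5,"travel":[0,3.6,0],"twist":[0,0,0]},
    {"hand":3.5,"travel":[0,3.6,0],"twist":[0,0,0]},
    {"hand":3.5,"travel":[0,0,4],"twist":[0,0,0]},
    {"hand":3.5,"travel":[0,0,4],"twist":[0,0,0]},
  ],
)

```text
time: 4.7
position: [0.4491, 0.085, 0.16]
tool_rot: [1.0, -0.004, 0.005, 0.0]
ft_force: [0.3, 0.3, -1.4]
grip_width: 0.0431
grip_force: 20.0
```

Request:
move_arm(
  commands=[
    {"hand":3.5,"travel":[0,0,4],"twist":[0,0,0]},
    {"hand":3.5,"travel":[0,0,1.5],"twist":[0,0,0]},
    {"hand":3.5,"travel":[0,0,0],"twist":[0,0,0]},
    {"hand":3.5,"travel":[0,0,0],"twist":[0,0,0]},
    {"hand":3.5,"travel":[0,0,0],"twist":[0,0,0]},
  ],
)

```text
time: 5.12
position: [0.4469, 0.0881, 0.1045]
tool_rot: [1.0, -0.001, 0.001, 0.0]
ft_force: [0.9, -0.7, -0.7]
grip_width: 0.0433
grip_force: 20.0
```

```bash
python3 - <<'E'
from h import *
c=wshot("w3");print(c["obs"]["position"],c["obs"]["joint_velocities"].round(3))
i=cv2.imread("pics/w3.png")[200:380,220:420];cv2.imwrite("pics/w3c.png",cv2.resize(i,None,fx=3,fy=3))
for P in [(.4402,.0851,.064),(.4432,.0904,.064),(.4425,.089,.064)]:print(np.round(wpx(c,P),1))
p=c["obs"]["position"];a=np.linspace(0,2*np.pi,200)
q=np.array([wpx(c,np.array([.4425,.089,.064])+[.02*np.cos(t),.02*np.sin(t),0]) for t in a]);print(q.min(0).round(1),q.max(0).round(1))
E
```

```text
[0.44693146 0.08814557 0.10451141] [ 0.015 -0.022 -0.005  0.002 -0.002 -0.   ]
[325.  292.6]
[315.5 287.8]
[318.  288.9]
[282.3 255.3] [353.9 320. ]
```

View pics/w3c.png

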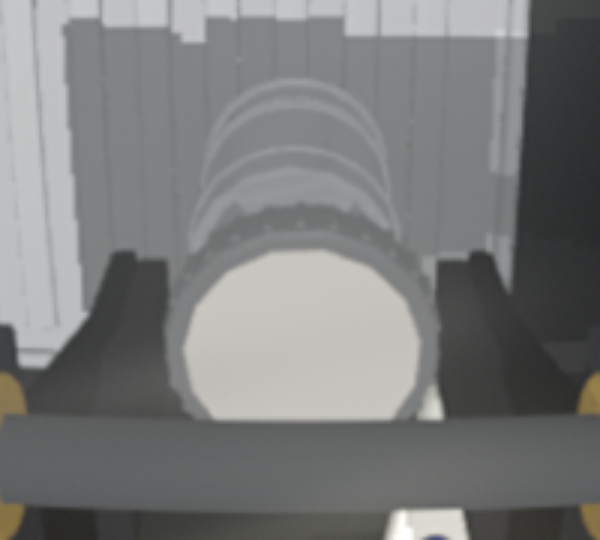

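```bash
python3 - <<'E'
from h import *
c=pickle.load(open("pics/w3.pkl","rb"))
for z,r in[(.004,.02),(.012,.02),(.05,.02),(.056,.02),(.064,.02),(.064,.017)]:
  u,v=wpx(c,(.4425+r,.089,z));l=wpx(c,(.4425,.089+r,z));print(z,r,'crop far v',round((v-200)*3,0),'u',round((u-220)*3))
E
```

```text
0.004 0.02 crop far v 77.0 u 295
0.012 0.02 crop far v 86.0 u 295
0.05 0.02 crop far v 141.0 u 294
0.056 0.02 crop far v 151.0 u 294
0.064 0.02 crop far v 166.0 u 294
0.064 0.017 crop far v 181.0 u 294
```

The jar_44 rim's far edge is at about (295,170) in the crop and its base at (295,80), within 1–2 mm of my estimate. The fingers straddle it cleanly, so I'm inserting.

Request:
move_arm(
  commands=[
    {"hand":3.5,"travel":[-0.2,-0.1,0.8],"twist":[0,0,0]},
    {"hand":3.5,"travel":[0,0,0.5],"twist":[0,0,0]},
    {"hand":3.5,"travel":[0,0,0.5],"twist":[0,0,0]},
    {"hand":3.5,"travel":[0,0,0.4],"twist":[0,0,0]},
    {"hand":3.5,"travel":[0,0,0.2],"twist":[0,0,0]},
  ],
)

```text
time: 5.58
position: [0.444, 0.0902, 0.0794]
tool_rot: [1.0, 0.0, 0.0, 0.0]
ft_force: [-3.0, -0.3, 28.6]
grip_width: 0.0433
grip_force: 20.0
```

Request:
move_arm(
  commands=[
    {"hand":3.5,"travel":[0,0,0.2],"twist":[0,0,0]},
    {"hand":3.5,"travel":[0,0,0],"twist":[0,0,0]},
  ],
)

```text
time: 5.75
position: [0.4441, 0.0902, 0.0788]
tool_rot: [1.0, 0.0, 0.001, 0.0]
ft_force: [-2.2, -1.1, 14.0]
grip_width: 0.0431
grip_force: 20.0
```

Request:
move_arm(
  commands=[
    {"hand":5.5,"travel":[0,0,0],"twist":[0,0,0]},
    {"hand":5.5,"travel":[0,0,0],"twist":[0,0,0]},
    {"hand":5.5,"travel":[0,0,0],"twist":[0,0,0]},
    {"hand":5.5,"travel":[0,0,0],"twist":[0,0,0]},
  ],
)

```text
time: 6.08
position: [0.4436, 0.0902, 0.0773]
tool_rot: [1.0, -0.0, -0.0, -0.0]
ft_force: [-0.7, -0.2, 0.6]
grip_width: 0.0539
grip_force: 0.0
```

Request:
move_arm(
  commands=[
    {"hand":5.5,"travel":[0,0,-1],"twist":[0,0,0]},
    {"hand":5.5,"travel":[0,0,-3],"twist":[0,0,0]},
    {"hand":5.5,"travel":[0,0,-4],"twist":[0,0,0]},
    {"hand":7,"travel":[0,0,-4],"twist":[0,0,0]},
    {"hand":7,"travel":[0.5,3.8,0],"twist":[0,0,0]},
  ],
)

```text
time: 6.5
position: [0.4515, 0.056, 0.2033]
tool_rot: [1.0, 0.003, 0.006, -0.001]
ft_force: [1.6, 0.0, -0.9]
grip_width: 0.062
grip_force: 0.0
```

Request:
move_arm(
  commands=[
    {"hand":7,"travel":[0.5,3.8,0],"twist":[0,0,0]},
    {"hand":7,"travel":[0.5,3.8,0],"twist":[0,0,0]},
    {"hand":7,"travel":[0.5,3.8,0],"twist":[0,0,0]},
    {"hand":7,"travel":[0.5,3.8,0],"twist":[0,0,0]},
    {"hand":7,"travel":[0.5,3.8,0],"twist":[0,0,0]},
  ],
)

```text
time: 6.92
position: [0.4733, -0.1395, 0.1973]
tool_rot: [1.0, -0.0, -0.0, -0.0]
ft_force: [0.9, 0.1, -0.2]
grip_width: 0.0698
grip_force: 0.0
```

Request:
move_arm(
  commands=[
    {"hand":7,"travel":[0.5,3.7,0],"twist":[0,0,0]},
    {"hand":7,"travel":[0,0,4],"twist":[0,0,0]},
    {"hand":7,"travel":[0,0,4],"twist":[0,0,0]},
    {"hand":7,"travel":[0,0,3],"twist":[0,0,0]},
    {"hand":7,"travel":[0,0,0],"twist":[0,0,0]},
  ],
)

```text
time: 7.33
position: [0.4746, -0.173, 0.0821]
tool_rot: [1.0, -0.001, -0.006, -0.004]
ft_force: [-1.2, -0.0, -0.2]
grip_width: 0.0698
grip_force: 0.0
```

Request:
move_arm(
  commands=[
    {"hand":7,"travel":[0,0,0],"twist":[0,0,0]},
    {"hand":7,"travel":[0,0,0],"twist":[0,0,0]},
  ],
)

```text
time: 7.5
position: [0.4794, -0.1751, 0.0885]
tool_rot: [1.0, -0.0, 0.001, 0.0]
ft_force: [0.2, -0.3, 0.2]
grip_width: 0.0698
grip_force: 0.0
```

Request:
move_arm(
  commands=[
    {"hand":7,"travel":[0,0,2.3],"twist":[0,0,0]},
    {"hand":7,"travel":[0,0,1],"twist":[0,0,0]},
    {"hand":7,"travel":[0,0,0],"twist":[0,0,0]},
    {"hand":4,"travel":[0,0,0],"twist":[0,0,0]},
    {"hand":4,"travel":[0,0,0],"twist":[0,0,0]},
  ],
)

```text
time: 7.92
position: [0.4793, -0.1751, 0.0558]
tool_rot: [1.0, -0.0, 0.001, 0.001]
ft_force: [0.0, -0.7, 0.4]
grip_width: 0.0627
grip_force: 0.0
```

Request:
move_arm(
  commands=[
    {"hand":4,"travel":[0,0,0],"twist":[0,0,0]},
    {"hand":4,"travel":[0,0,0],"twist":[0,0,0]},
    {"hand":4,"travel":[0,0,0],"twist":[0,0,0]},
  ],
)

```text
time: 8.17
position: [0.479, -0.1749, 0.0554]
tool_rot: [1.0, -0.0, 0.001, 0.0]
ft_force: [0.5, 1.7, 3.7]
grip_width: 0.0493
grip_force: 20.0
```

Request:
move_arm(
  commands=[
    {"hand":4,"travel":[0,0,-1.5],"twist":[0,0,0]},
    {"hand":4,"travel":[0,0,-3],"twist":[0,0,0]},
    {"hand":4,"travel":[0,0,-4],"twist":[0,0,0]},
    {"hand":4,"travel":[0,0,-4],"twist":[0,0,0]},
    {"hand":4,"travel":[0,0,-2],"twist":[0,0,0]},
  ],
)

```text
time: 8.58
position: [0.4802, -0.1758, 0.2038]
tool_rot: [1.0, -0.0, 0.003, 0.002]
ft_force: [1.1, -0.1, -0.9]
grip_width: 0.0495
grip_force: 20.0
```

Request:
move_arm(
  commands=[
    {"hand":4,"travel":[1.3,-3.54,0],"twist":[0,0,0]},
    {"hand":4,"travel":[1.3,-3.54,0],"twist":[0,0,0]},
    {"hand":4,"travel":[1.3,-3.54,0],"twist":[0,0,0]},
    {"hand":4,"travel":[1.3,-3.54,0],"twist":[0,0,0]},
    {"hand":4,"travel":[1.3,-3.54,0],"twist":[0,0,0]},
  ],
)

```text
time: 9.0
position: [0.5438, 0.0036, 0.1998]
tool_rot: [1.0, -0.0, 0.0, 0.0]
ft_force: [0.6, -1.2, -0.5]
grip_width: 0.0492
grip_force: 20.0
```

Request:
move_arm(
  commands=[
    {"hand":4,"travel":[1.3,-3.54,0],"twist":[0,0,0]},
    {"hand":4,"travel":[1.3,-3.54,0],"twist":[0,0,0]},
    {"hand":4,"travel":[1.3,-3.54,0],"twist":[0,0,0]},
    {"hand":4,"travel":[1.3,-3.54,0],"twist":[0,0,0]},
    {"hand":4,"travel":[0,0,0],"twist":[0,0,0]},
  ],
)

```text
time: 9.42
position: [0.5977, 0.15, 0.1998]
tool_rot: [1.0, 0.003, 0.002, -0.002]
ft_force: [0.6, -0.9, 0.9]
grip_width: 0.0494
grip_force: 20.0
```

Request:
move_arm(
  commands=[
    {"hand":4,"travel":[0,0,4],"twist":[0,0,0]},
    {"hand":4,"travel":[0,0,3.5],"twist":[0,0,0]},
    {"hand":4,"travel":[0,0,0],"twist":[0,0,0]},
    {"hand":4,"travel":[0,0,0],"twist":[0,0,0]},
    {"hand":4,"travel":[0,0,0],"twist":[0,0,0]},
  ],
)

```text
time: 9.83
position: [0.5966, 0.1433, 0.1258]
tool_rot: [1.0, -0.0, 0.001, -0.0]
ft_force: [0.2, -0.2, -0.6]
grip_width: 0.0492
grip_force: 20.0
```

```bash
python3 - <<'E'
from h import *
c=wshot("w4");print(c["obs"]["position"],c["obs"]["joint_velocities"].round(3))
i=cv2.imread("pics/w4.png");a=np.linspace(0,2*np.pi,60)
p=c["obs"]["position"]
def ring(x,y,z,r,col):
    q=np.array([wpx(c,(x+r*np.cos(t),y+r*np.sin(t),z)) for t in a]);cv2.polylines(big,[np.int32((q-[220,200])*4)],True,col,1)
big=cv2.resize(i[200:345,220:420],None,fx=4,fy=4,interpolation=cv2.INTER_CUBIC)
ring(.596,.1435,.072,.023,(0,0,255));ring(.596,.1435,.004,.023,(0,255,255));ring(p[0],p[1],p[2]-.0034,.025,(255,0,0))
cv2.imwrite("pics/w4c.png",big)
E
```

```text
[0.59657536 0.14333215 0.12577036] [-0.002 -0.028 -0.023  0.002 -0.005  0.   ]
```

View pics/w4c.png

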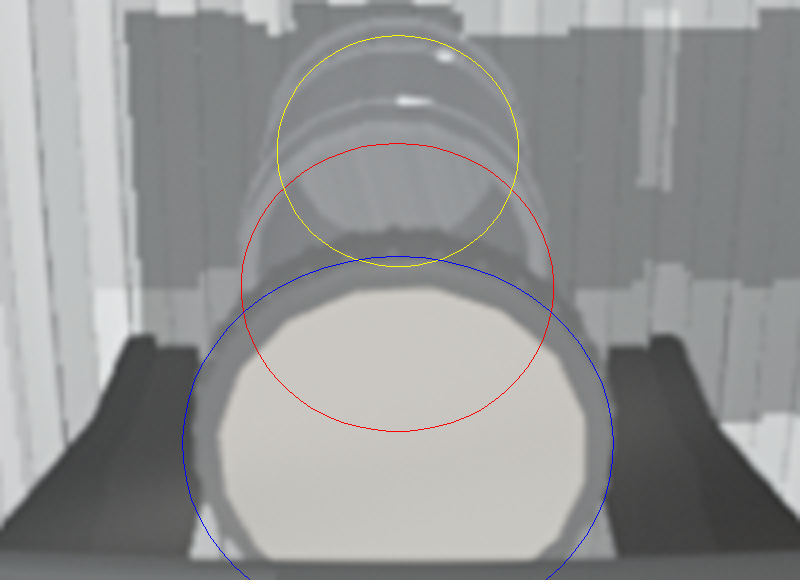

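Crop: the jar_50 base's far edge is at about (397,18) and its rim's far edge at (397,120). The jar is 3–4 mm further in x than assumed and its y matches, so I'm shifting x and inserting.

Request:
move_arm(
  commands=[
    {"hand":4,"travel":[0.25,0,1.4],"twist":[0,0,0]},
    {"hand":4,"travel":[0,0,0.8],"twist":[0,0,0]},
    {"hand":4,"travel":[0,0,0.6],"twist":[0,0,0]},
    {"hand":4,"travel":[0,0,0.5],"twist":[0,0,0]},
    {"hand":4,"travel":[0,0,0.4],"twist":[0,0,0]},
  ],
)

```text
time: 10.3
position: [0.5986, 0.1438, 0.0872]
tool_rot: [1.0, -0.0, 0.0, -0.0]
ft_force: [1.2, 1.6, 27.9]
grip_width: 0.0494
grip_force: 20.0
```

Request:
move_arm(
  commands=[
    {"hand":4,"travel":[0,0,0.2],"twist":[0,0,0]},
    {"hand":4,"travel":[0,0,0],"twist":[0,0,0]},
    {"hand":4,"travel":[0,0,0],"twist":[0,0,0]},
  ],
)

```text
time: 10.55
position: [0.5988, 0.1438, 0.0873]
tool_rot: [1.0, -0.0, 0.001, -0.0]
ft_force: [-2.0, 0.2, 9.7]
grip_width: 0.049
grip_force: 20.0
```

Request:
move_arm(
  commands=[
    {"hand":6,"travel":[0,0,0],"twist":[0,0,0]},
    {"hand":6,"travel":[0,0,0],"twist":[0,0,0]},
    {"hand":6,"travel":[0,0,0],"twist":[0,0,0]},
    {"hand":6,"travel":[0,0,0],"twist":[0,0,0]},
  ],
)

```text
time: 10.88
position: [0.598, 0.1437, 0.0852]
tool_rot: [1.0, -0.0, -0.0, 0.0]
ft_force: [-0.1, 0.2, -0.2]
grip_width: 0.0594
grip_force: 0.0
```

Request:
move_arm(
  commands=[
    {"hand":6,"travel":[0,0,-1],"twist":[0,0,0]},
    {"hand":6,"travel":[0,0,-3],"twist":[0,0,0]},
    {"hand":6,"travel":[0,0,-4],"twist":[0,0,0]},
    {"hand":8.2,"travel":[0,0,-3.5],"twist":[0,0,0]},
    {"hand":8.2,"travel":[-1.33,3.52,0],"twist":[0,0,0]},
  ],
)

```text
time: 11.3
position: [0.5923, 0.1128, 0.209]
tool_rot: [1.0, 0.002, 0.01, -0.002]
ft_force: [2.7, -1.2, 0.5]
grip_width: 0.0672
grip_force: 0.0
```

Request:
move_arm(
  commands=[
    {"hand":8.2,"travel":[-1.33,3.52,0],"twist":[0,0,0]},
    {"hand":8.2,"travel":[-1.33,3.52,0],"twist":[0,0,0]},
    {"hand":8.2,"travel":[-1.33,3.52,0],"twist":[0,0,0]},
    {"hand":8.2,"travel":[-1.33,3.52,0],"twist":[0,0,0]},
    {"hand":8.2,"travel":[-1.33,3.52,0],"twist":[0,0,0]},
  ],
)

```text
time: 11.72
position: [0.5176, -0.0688, 0.2012]
tool_rot: [1.0, 0.0, 0.0, 0.0]
ft_force: [0.4, -1.2, -0.3]
grip_width: 0.0814
grip_force: 0.0
```

Request:
move_arm(
  commands=[
    {"hand":8.2,"travel":[-1.33,3.52,0],"twist":[0,0,0]},
    {"hand":8.2,"travel":[-1.33,3.52,0],"twist":[0,0,0]},
    {"hand":8.2,"travel":[-1.33,3.52,0],"twist":[0,0,0]},
    {"hand":8.2,"travel":[0,0,4],"twist":[0,0,0]},
    {"hand":8.2,"travel":[0,0,4],"twist":[0,0,0]},
  ],
)

```text
time: 12.13
position: [0.4804, -0.1773, 0.1226]
tool_rot: [1.0, -0.003, 0.004, 0.003]
ft_force: [0.7, -0.1, -0.9]
grip_width: 0.0822
grip_force: 0.0
```

Request:
move_arm(
  commands=[
    {"hand":8.2,"travel":[0,0,4],"twist":[0,0,0]},
    {"hand":8.2,"travel":[0,0,1.5],"twist":[0,0,0]},
    {"hand":8.2,"travel":[0,0,0],"twist":[0,0,0]},
    {"hand":8.2,"travel":[0,0,0],"twist":[0,0,0]},
    {"hand":8.2,"travel":[0,0,0],"twist":[0,0,0]},
  ],
)

```text
time: 12.55
position: [0.4795, -0.1736, 0.0668]
tool_rot: [1.0, -0.0, 0.001, 0.001]
ft_force: [0.1, 0.2, -0.3]
grip_width: 0.0821
grip_force: 0.0
```

Request:
move_arm(
  commands=[
    {"hand":8.2,"travel":[0,0,2.3],"twist":[0,0,0]},
    {"hand":8.2,"travel":[0,0,1.2],"twist":[0,0,0]},
    {"hand":8.2,"travel":[0,0,0],"twist":[0,0,0]},
    {"hand":5,"travel":[0,0,0],"twist":[0,0,0]},
    {"hand":5,"travel":[0,0,0],"twist":[0,0,0]},
  ],
)

```text
time: 12.97
position: [0.4795, -0.1736, 0.0322]
tool_rot: [1.0, -0.0, 0.001, 0.001]
ft_force: [0.1, -0.2, 1.0]
grip_width: 0.0749
grip_force: 0.0
```

Request:
move_arm(
  commands=[
    {"hand":5,"travel":[0,0,0],"twist":[0,0,0]},
    {"hand":5,"travel":[0,0,0],"twist":[0,0,0]},
    {"hand":5,"travel":[0,0,0],"twist":[0,0,0]},
    {"hand":5,"travel":[0,0,0],"twist":[0,0,0]},
  ],
)

```text
time: 13.3
position: [0.4789, -0.1731, 0.0316]
tool_rot: [1.0, -0.0, 0.001, 0.0]
ft_force: [-0.5, 1.0, 6.8]
grip_width: 0.0614
grip_force: 20.0
```

Request:
move_arm(
  commands=[
    {"hand":5,"travel":[0,0,-1.5],"twist":[0,0,0]},
    {"hand":5,"travel":[0,0,-4],"twist":[0,0,0]},
    {"hand":5,"travel":[0,0,-4],"twist":[0,0,0]},
    {"hand":5,"travel":[0,0,-4],"twist":[0,0,0]},
    {"hand":5,"travel":[0,0,-4],"twist":[0,0,0]},
  ],
)

```text
time: 13.72
position: [0.4778, -0.1728, 0.2074]
tool_rot: [1.0, -0.0, -0.0, -0.0]
ft_force: [0.9, -0.3, -0.6]
grip_width: 0.0615
grip_force: 20.0
```

Request:
move_arm(
  commands=[
    {"hand":5,"travel":[-0.29,-3.86,0],"twist":[0,0,0]},
    {"hand":5,"travel":[-0.29,-3.86,0],"twist":[0,0,0]},
    {"hand":5,"travel":[-0.29,-3.86,0],"twist":[0,0,0]},
    {"hand":5,"travel":[-0.29,-3.86,0],"twist":[0,0,0]},
    {"hand":5,"travel":[-0.29,-3.86,0],"twist":[0,0,0]},
  ],
)

```text
time: 14.13
position: [0.4633, 0.0214, 0.2059]
tool_rot: [1.0, -0.001, 0.0, 0.0]
ft_force: [0.6, 0.7, -1.1]
grip_width: 0.0615
grip_force: 20.0
```

Request:
move_arm(
  commands=[
    {"hand":5,"travel":[-0.29,-3.86,0],"twist":[0,0,0]},
    {"hand":5,"travel":[-0.29,-3.86,0],"twist":[0,0,0]},
    {"hand":5,"travel":[-0.29,-3.86,0],"twist":[0,0,0]},
    {"hand":5,"travel":[-0.29,-3.86,0],"twist":[0,0,0]},
    {"hand":5,"travel":[-0.29,-3.86,0],"twist":[0,0,0]},
  ],
)

```text
time: 14.55
position: [0.4488, 0.2147, 0.2057]
tool_rot: [1.0, -0.0, 0.0, 0.0]
ft_force: [0.3, -0.1, -0.9]
grip_width: 0.0615
grip_force: 20.0
```

Request:
move_arm(
  commands=[
    {"hand":5,"travel":[0,0,4],"twist":[0,0,0]},
    {"hand":5,"travel":[0,0,3],"twist":[0,0,0]},
    {"hand":5,"travel":[0,0,0],"twist":[0,0,0]},
    {"hand":5,"travel":[0,0,0],"twist":[0,0,0]},
    {"hand":5,"travel":[0,0,0],"twist":[0,0,0]},
  ],
)

```text
time: 14.97
position: [0.4504, 0.2128, 0.1365]
tool_rot: [1.0, -0.001, 0.001, -0.0]
ft_force: [0.1, 0.5, -0.4]
grip_width: 0.0616
grip_force: 20.0
```

```bash
cat >> h.py <<'E'
def overlay(name,rings,o=(220,190),k=4):
    c=wshot(name);p=c["obs"]["position"];print(p,c["obs"]["joint_velocities"].round(3))
    i=cv2.imread(f"pics/{name}.png");a=np.linspace(0,2*np.pi,90)
    big=cv2.resize(i[o[1]:o[1]+145,o[0]:o[0]+200],None,fx=k,fy=k,interpolation=cv2.INTER_CUBIC)
    for x,y,z,r,rel,col in rings:
        b=p if rel else 0*p
        q=np.array([wpx(c,b+np.array([x+r*np.cos(t),y+r*np.sin(t),z])) for t in a]);cv2.polylines(big,[np.int32((q-o)*k)],True,col,1)
    cv2.imwrite(f"pics/{name}c.png",big)
E
python3 - <<'E'
from h import *
overlay("w5",[(.4505,.2132,.088,.029,0,(0,0,255)),(.4505,.2132,.004,.029,0,(0,255,255)),(0,0,-.0036,.031,1,(255,0,0)),(0,0,-.0156,.031,1,(0,255,0))])
E
```

```text
[0.45036234 0.21278943 0.13653648] [-0.007 -0.026 -0.013 -0.    -0.006 -0.001]
```

View pics/w5c.png

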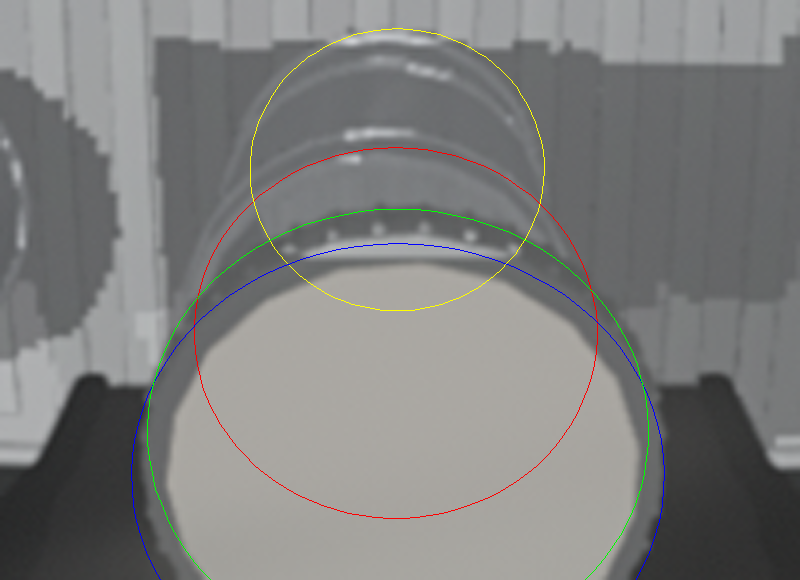

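Crop: the jar_62 rim arc spans 185–570 with its far edge at 157, so the jar is about 2 mm further to +y. The held lid's far edge at (395,220) agrees with the jar in x. I'm shifting y and inserting.

Request:
move_arm(
  commands=[
    {"hand":5,"travel":[0,-0.22,0.9],"twist":[0,0,0]},
    {"hand":5,"travel":[0,0,0.8],"twist":[0,0,0]},
    {"hand":5,"travel":[0,0,0.6],"twist":[0,0,0]},
    {"hand":5,"travel":[0,0,0.5],"twist":[0,0,0]},
    {"hand":5,"travel":[0,0,0.4],"twist":[0,0,0]},
  ],
)

```text
time: 15.43
position: [0.4494, 0.215, 0.1032]
tool_rot: [1.0, -0.0, -0.0, -0.0]
ft_force: [-4.2, -0.7, 26.5]
grip_width: 0.0614
grip_force: 20.0
```

Request:
move_arm(
  commands=[
    {"hand":5,"travel":[0,0,0.2],"twist":[0,0,0]},
    {"hand":5,"travel":[0,0,0],"twist":[0,0,0]},
    {"hand":5,"travel":[0,0,0],"twist":[0,0,0]},
  ],
)

```text
time: 15.68
position: [0.4495, 0.2151, 0.1029]
tool_rot: [1.0, -0.0, 0.0, 0.0]
ft_force: [-2.8, -0.9, 13.6]
grip_width: 0.0613
grip_force: 20.0
```

Request:
move_arm(
  commands=[
    {"hand":7.2,"travel":[0,0,0],"twist":[0,0,0]},
    {"hand":7.2,"travel":[0,0,0],"twist":[0,0,0]},
    {"hand":7.2,"travel":[0,0,0],"twist":[0,0,0]},
    {"hand":7.2,"travel":[0,0,0],"twist":[0,0,0]},
  ],
)

```text
time: 16.02
position: [0.4495, 0.2151, 0.1013]
tool_rot: [1.0, -0.0, -0.0, 0.0]
ft_force: [0.2, -0.2, 0.3]
grip_width: 0.0708
grip_force: 0.0
```

Request:
move_arm(
  commands=[
    {"hand":7.2,"travel":[0,0,-1],"twist":[0,0,0]},
    {"hand":7.2,"travel":[0,0,-3],"twist":[0,0,0]},
    {"hand":7.5,"travel":[0,0,-4],"twist":[0,0,0]},
    {"hand":7.5,"travel":[0,0,-3.5],"twist":[0,0,0]},
    {"hand":7.5,"travel":[0.51,3.85,0],"twist":[0,0,0]},
  ],
)

```text
time: 16.43
position: [0.4586, 0.1816, 0.2234]
tool_rot: [1.0, 0.003, 0.008, -0.003]
ft_force: [2.6, -0.8, 0.1]
grip_width: 0.0749
grip_force: 0.0
```

Request:
move_arm(
  commands=[
    {"hand":7.5,"travel":[0.51,3.85,0],"twist":[0,0,0]},
    {"hand":7.5,"travel":[0.51,3.85,0],"twist":[0,0,0]},
    {"hand":7.5,"travel":[0.51,3.85,0],"twist":[0,0,0]},
    {"hand":7.5,"travel":[0.51,3.85,0],"twist":[0,0,0]},
    {"hand":7.5,"travel":[0.51,3.85,0],"twist":[0,0,0]},
  ],
)

```text
time: 16.85
position: [0.4799, -0.0176, 0.2172]
tool_rot: [1.0, -0.0, 0.0, 0.0]
ft_force: [0.3, -0.2, 0.4]
grip_width: 0.0749
grip_force: 0.0
```

Request:
move_arm(
  commands=[
    {"hand":7.5,"travel":[0.51,3.85,0],"twist":[0,0,0]},
    {"hand":7.5,"travel":[0.51,3.85,0],"twist":[0,0,0]},
    {"hand":7.5,"travel":[0.51,3.85,0],"twist":[0,0,0]},
    {"hand":7.5,"travel":[0.51,3.85,0],"twist":[0,0,0]},
    {"hand":7.5,"travel":[0.51,3.85,0],"twist":[0,0,0]},
  ],
)

```text
time: 17.27
position: [0.5052, -0.2103, 0.2171]
tool_rot: [1.0, -0.0, 0.0, -0.0]
ft_force: [1.2, 0.8, 0.6]
grip_width: 0.0749
grip_force: 0.0
```

Request:
move_arm(
  commands=[
    {"hand":7.5,"travel":[0.51,3.85,0],"twist":[0,0,0]},
    {"hand":7.5,"travel":[0.51,3.85,0],"twist":[0,0,0]},
    {"hand":7.5,"travel":[0,0,4],"twist":[0,0,0]},
    {"hand":7.5,"travel":[0,0,4],"twist":[0,0,0]},
    {"hand":7.5,"travel":[0,0,4],"twist":[0,0,0]},
  ],
)

```text
time: 17.68
position: [0.516, -0.287, 0.0964]
tool_rot: [1.0, -0.001, 0.001, 0.001]
ft_force: [0.4, 0.9, -0.6]
grip_width: 0.0751
grip_force: 0.0
```

Request:
move_arm(
  commands=[
    {"hand":7.5,"travel":[0,0,0],"twist":[0,0,0]},
    {"hand":7.5,"travel":[0,0,0],"twist":[0,0,0]},
    {"hand":7.5,"travel":[0,0,0],"twist":[0,0,0]},
  ],
)

```text
time: 17.93
position: [0.5168, -0.2861, 0.0984]
tool_rot: [1.0, -0.0, 0.001, 0.001]
ft_force: [0.0, 0.4, -0.1]
grip_width: 0.0748
grip_force: 0.0
```

Request:
move_arm(
  commands=[
    {"hand":7.5,"travel":[0,0,3],"twist":[0,0,0]},
    {"hand":7.5,"travel":[0,0,1.25],"twist":[0,0,0]},
    {"hand":7.5,"travel":[0,0,0],"twist":[0,0,0]},
    {"hand":4.5,"travel":[0,0,0],"twist":[0,0,0]},
    {"hand":4.5,"travel":[0,0,0],"twist":[0,0,0]},
  ],
)

```text
time: 18.35
position: [0.5166, -0.286, 0.056]
tool_rot: [1.0, -0.0, 0.001, 0.001]
ft_force: [-0.1, -0.1, 0.2]
grip_width: 0.0679
grip_force: 0.0
```

Request:
move_arm(
  commands=[
    {"hand":4.5,"travel":[0,0,0],"twist":[0,0,0]},
    {"hand":4.5,"travel":[0,0,0],"twist":[0,0,0]},
    {"hand":4.5,"travel":[0,0,0],"twist":[0,0,0]},
    {"hand":4.5,"travel":[0,0,0],"twist":[0,0,0]},
  ],
)

```text
time: 18.68
position: [0.5163, -0.2857, 0.0554]
tool_rot: [1.0, -0.0, 0.001, 0.001]
ft_force: [-1.2, 1.1, 7.1]
grip_width: 0.0553
grip_force: 20.0
```

Request:
move_arm(
  commands=[
    {"hand":4.5,"travel":[0,0,-1.5],"twist":[0,0,0]},
    {"hand":4.5,"travel":[0,0,-4],"twist":[0,0,0]},
    {"hand":4.5,"travel":[0,0,-4],"twist":[0,0,0]},
    {"hand":4.5,"travel":[0,0,-4],"twist":[0,0,0]},
    {"hand":4.5,"travel":[0,0,-2],"twist":[0,0,0]},
  ],
)

```text
time: 19.1
position: [0.5174, -0.2867, 0.214]
tool_rot: [1.0, -0.0, 0.003, 0.002]
ft_force: [0.5, -1.2, -0.6]
grip_width: 0.0555
grip_force: 20.0
```

Request:
move_arm(
  commands=[
    {"hand":4.5,"travel":[0.575,-3.99,0],"twist":[0,0,0]},
    {"hand":4.5,"travel":[0.575,-3.99,0],"twist":[0,0,0]},
    {"hand":4.5,"travel":[0.575,-3.99,0],"twist":[0,0,0]},
    {"hand":4.5,"travel":[0.575,-3.99,0],"twist":[0,0,0]},
    {"hand":4.5,"travel":[0.575,-3.99,0],"twist":[0,0,0]},
  ],
)

```text
time: 19.52
position: [0.5442, -0.0843, 0.2092]
tool_rot: [1.0, -0.001, 0.0, 0.0]
ft_force: [-0.2, 0.1, -0.1]
grip_width: 0.0555
grip_force: 20.0
```

Request:
move_arm(
  commands=[
    {"hand":4.5,"travel":[0.575,-3.99,0],"twist":[0,0,0]},
    {"hand":4.5,"travel":[0.575,-3.99,0],"twist":[0,0,0]},
    {"hand":4.5,"travel":[0.575,-3.99,0],"twist":[0,0,0]},
    {"hand":4.5,"travel":[0.575,-3.99,0],"twist":[0,0,0]},
    {"hand":4.5,"travel":[0.575,-3.99,0],"twist":[0,0,0]},
  ],
)

```text
time: 19.93
position: [0.573, 0.1155, 0.2091]
tool_rot: [1.0, -0.0, -0.0, 0.0]
ft_force: [0.6, -1.0, -0.4]
grip_width: 0.0552
grip_force: 20.0
```

Request:
move_arm(
  commands=[
    {"hand":4.5,"travel":[0.575,-3.99,0],"twist":[0,0,0]},
    {"hand":4.5,"travel":[0.575,-3.99,0],"twist":[0,0,0]},
    {"hand":4.5,"travel":[0.575,-3.99,0],"twist":[0,0,0]},
    {"hand":4.5,"travel":[0.575,-3.99,0],"twist":[0,0,0]},
    {"hand":4.5,"travel":[0,0,0],"twist":[0,0,0]},
  ],
)

```text
time: 20.35
position: [0.5966, 0.2808, 0.2091]
tool_rot: [1.0, 0.003, 0.001, -0.002]
ft_force: [1.0, -0.1, -0.6]
grip_width: 0.0552
grip_force: 20.0
```

Request:
move_arm(
  commands=[
    {"hand":4.5,"travel":[0,0,4],"twist":[0,0,0]},
    {"hand":4.5,"travel":[0,0,3],"twist":[0,0,0]},
    {"hand":4.5,"travel":[0,0,0],"twist":[0,0,0]},
    {"hand":4.5,"travel":[0,0,0],"twist":[0,0,0]},
    {"hand":4.5,"travel":[0,0,0],"twist":[0,0,0]},
  ],
)

```text
time: 20.77
position: [0.5974, 0.2731, 0.1403]
tool_rot: [1.0, -0.0, 0.001, -0.0]
ft_force: [-0.2, -0.1, -0.3]
grip_width: 0.0551
grip_force: 20.0
```

```bash
python3 - <<'E'
from h import *
overlay("w6",[(.597,.2725,.080,.026,0,(0,0,255)),(.597,.2725,.004,.026,0,(0,255,255)),(0,0,-.0154,.028,1,(0,255,0))])
E
```

```text
[0.59737443 0.27312671 0.14030575] [-0.003 -0.026 -0.021  0.002 -0.004 -0.001]
```

View pics/w6c.png

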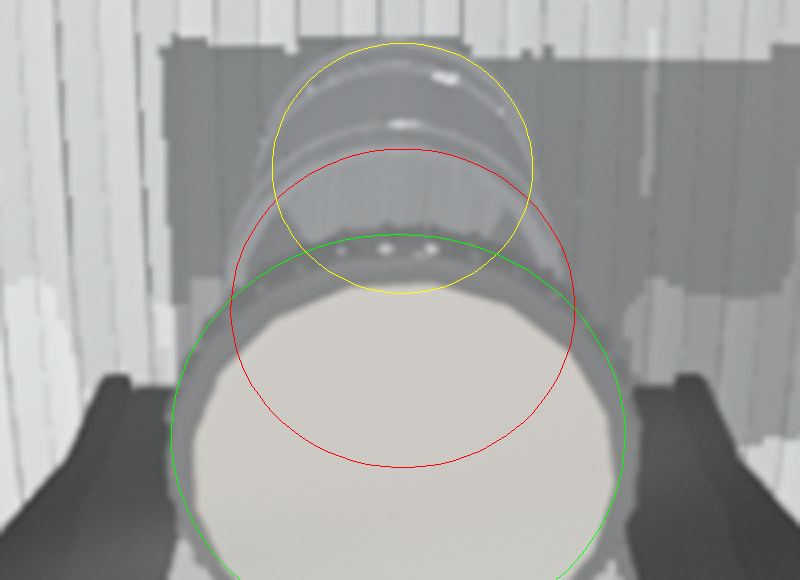

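Crop: the jar_56 rim spans 228–570 with its far edge at about 147, matching the estimate within 1 mm. Inserting.

Request:
move_arm(
  commands=[
    {"hand":4.5,"travel":[0,0,1.7],"twist":[0,0,0]},
    {"hand":4.5,"travel":[0,0,1.1],"twist":[0,0,0]},
    {"hand":4.5,"travel":[0,0,0.8],"twist":[0,0,0]},
    {"hand":4.5,"travel":[0,0,0.5],"twist":[0,0,0]},
    {"hand":4.5,"travel":[0,0,0.4],"twist":[0,0,0]},
  ],
)

```text
time: 21.23
position: [0.5966, 0.2734, 0.095]
tool_rot: [1.0, -0.0, 0.0, -0.0]
ft_force: [-6.7, -2.0, 29.6]
grip_width: 0.0553
grip_force: 20.0
```

Request:
move_arm(
  commands=[
    {"hand":4.5,"travel":[0,0,0.2],"twist":[0,0,0]},
    {"hand":4.5,"travel":[0,0,0],"twist":[0,0,0]},
    {"hand":4.5,"travel":[0,0,0],"twist":[0,0,0]},
  ],
)

```text
time: 21.48
position: [0.5969, 0.2733, 0.0952]
tool_rot: [1.0, -0.0, 0.001, -0.0]
ft_force: [-3.5, -0.7, 11.9]
grip_width: 0.0554
grip_force: 20.0
```

Request:
move_arm(
  commands=[
    {"hand":6.6,"travel":[0,0,0],"twist":[0,0,0]},
    {"hand":6.6,"travel":[0,0,0],"twist":[0,0,0]},
    {"hand":6.6,"travel":[0,0,0],"twist":[0,0,0]},
    {"hand":6.6,"travel":[0,0,0],"twist":[0,0,0]},
  ],
)

```text
time: 21.82
position: [0.5964, 0.2732, 0.0919]
tool_rot: [1.0, -0.0, -0.0, -0.0]
ft_force: [0.3, 0.1, 0.1]
grip_width: 0.0647
grip_force: 0.0
```

Request:
move_arm(
  commands=[
    {"hand":6.6,"travel":[0,0,-1],"twist":[0,0,0]},
    {"hand":6.6,"travel":[0,0,-3],"twist":[0,0,0]},
    {"hand":8.7,"travel":[0,0,-4],"twist":[0,0,0]},
    {"hand":8.7,"travel":[0,0,-4],"twist":[0,0,0]},
    {"hand":8.7,"travel":[-0.565,4,0],"twist":[0,0,0]},
  ],
)

```text
time: 22.23
position: [0.5973, 0.2399, 0.2219]
tool_rot: [1.0, 0.003, 0.011, -0.004]
ft_force: [2.0, -0.4, 1.1]
grip_width: 0.0786
grip_force: 0.0
```

Request:
move_arm(
  commands=[
    {"hand":8.7,"travel":[-0.565,4,0],"twist":[0,0,0]},
    {"hand":8.7,"travel":[-0.565,4,0],"twist":[0,0,0]},
    {"hand":8.7,"travel":[-0.565,4,0],"twist":[0,0,0]},
    {"hand":8.7,"travel":[-0.565,4,0],"twist":[0,0,0]},
    {"hand":8.7,"travel":[-0.565,4,0],"twist":[0,0,0]},
  ],
)

```text
time: 22.65
position: [0.5619, 0.0316, 0.2128]
tool_rot: [1.0, 0.0, 0.0, 0.0]
ft_force: [-0.0, -0.8, 0.0]
grip_width: 0.0867
grip_force: 0.0
```

Request:
move_arm(
  commands=[
    {"hand":8.7,"travel":[-0.565,4,0],"twist":[0,0,0]},
    {"hand":8.7,"travel":[-0.565,4,0],"twist":[0,0,0]},
    {"hand":8.7,"travel":[-0.565,4,0],"twist":[0,0,0]},
    {"hand":8.7,"travel":[-0.565,4,0],"twist":[0,0,0]},
    {"hand":8.7,"travel":[-0.565,4,0],"twist":[0,0,0]},
  ],
)

```text
time: 23.07
position: [0.5336, -0.1687, 0.2127]
tool_rot: [1.0, -0.0, 0.0, 0.0]
ft_force: [1.7, -0.7, 0.1]
grip_width: 0.0871
grip_force: 0.0
```

Request:
move_arm(
  commands=[
    {"hand":8.7,"travel":[-0.565,4,0],"twist":[0,0,0]},
    {"hand":8.7,"travel":[-0.565,4,0],"twist":[0,0,0]},
    {"hand":8.7,"travel":[-0.565,4,0],"twist":[0,0,0]},
    {"hand":8.7,"travel":[0,0,4],"twist":[0,0,0]},
    {"hand":8.7,"travel":[0,0,4],"twist":[0,0,0]},
  ],
)

```text
time: 23.48
position: [0.519, -0.2921, 0.1344]
tool_rot: [1.0, -0.002, 0.004, 0.003]
ft_force: [0.3, 0.9, -0.7]
grip_width: 0.0875
grip_force: 0.0
```

Request:
move_arm(
  commands=[
    {"hand":8.7,"travel":[0,0,4],"twist":[0,0,0]},
    {"hand":8.7,"travel":[0,0,2],"twist":[0,0,0]},
    {"hand":8.7,"travel":[0,0,0],"twist":[0,0,0]},
    {"hand":8.7,"travel":[0,0,0],"twist":[0,0,0]},
    {"hand":8.7,"travel":[0,0,0],"twist":[0,0,0]},
  ],
)

```text
time: 23.9
position: [0.5183, -0.2876, 0.0736]
tool_rot: [1.0, -0.0, 0.001, 0.001]
ft_force: [-0.1, 0.6, 0.0]
grip_width: 0.0868
grip_force: 0.0
```

Request:
move_arm(
  commands=[
    {"hand":8.7,"travel":[0,0,3],"twist":[0,0,0]},
    {"hand":8.7,"travel":[0,0,1.2],"twist":[0,0,0]},
    {"hand":8.7,"travel":[0,0,0],"twist":[0,0,0]},
    {"hand":5.5,"travel":[0,0,0],"twist":[0,0,0]},
    {"hand":5.5,"travel":[0,0,0],"twist":[0,0,0]},
  ],
)

```text
time: 24.32
position: [0.5178, -0.2873, 0.0314]
tool_rot: [1.0, -0.0, 0.001, 0.001]
ft_force: [0.4, -0.0, 0.3]
grip_width: 0.08
grip_force: 0.0
```

Request:
move_arm(
  commands=[
    {"hand":5.5,"travel":[0,0,0],"twist":[0,0,0]},
    {"hand":5.5,"travel":[0,0,0],"twist":[0,0,0]},
    {"hand":5.5,"travel":[0,0,0],"twist":[0,0,0]},
    {"hand":5.5,"travel":[0,0,0],"twist":[0,0,0]},
  ],
)

```text
time: 24.65
position: [0.5176, -0.2871, 0.0312]
tool_rot: [1.0, -0.0, 0.001, 0.001]
ft_force: [-0.5, 1.1, 6.2]
grip_width: 0.0671
grip_force: 20.0
```

Request:
move_arm(
  commands=[
    {"hand":5.5,"travel":[0,0,-2],"twist":[0,0,0]},
    {"hand":5.5,"travel":[0,0,-4],"twist":[0,0,0]},
    {"hand":5.5,"travel":[0,0,-4],"twist":[0,0,0]},
    {"hand":5.5,"travel":[0,0,-4],"twist":[0,0,0]},
    {"hand":5.5,"travel":[0,0,-4],"twist":[0,0,0]},
  ],
)

```text
time: 25.07
position: [0.5165, -0.2864, 0.2115]
tool_rot: [1.0, -0.0, -0.0, -0.0]
ft_force: [-0.2, -1.8, -0.9]
grip_width: 0.0672
grip_force: 20.0
```

Request:
move_arm(
  commands=[
    {"hand":5.5,"travel":[-0.48,-4.04,0],"twist":[0,0,0]},
    {"hand":5.5,"travel":[-0.48,-4.04,0],"twist":[0,0,0]},
    {"hand":5.5,"travel":[-0.48,-4.04,0],"twist":[0,0,0]},
    {"hand":5.5,"travel":[-0.48,-4.04,0],"twist":[0,0,0]},
    {"hand":5.5,"travel":[-0.48,-4.04,0],"twist":[0,0,0]},
  ],
)

```text
time: 25.48
position: [0.4922, -0.0831, 0.2101]
tool_rot: [1.0, -0.001, -0.0, -0.0]
ft_force: [1.1, 0.7, -0.6]
grip_width: 0.0672
grip_force: 20.0
```

Request:
move_arm(
  commands=[
    {"hand":5.5,"travel":[-0.48,-4.04,0],"twist":[0,0,0]},
    {"hand":5.5,"travel":[-0.48,-4.04,0],"twist":[0,0,0]},
    {"hand":5.5,"travel":[-0.48,-4.04,0],"twist":[0,0,0]},
    {"hand":5.5,"travel":[-0.48,-4.04,0],"twist":[0,0,0]},
    {"hand":5.5,"travel":[-0.48,-4.04,0],"twist":[0,0,0]},
  ],
)

```text
time: 25.9
position: [0.4683, 0.119, 0.2101]
tool_rot: [1.0, -0.0, -0.0, 0.0]
ft_force: [1.6, -0.3, -0.3]
grip_width: 0.0673
grip_force: 20.0
```

Request:
move_arm(
  commands=[
    {"hand":5.5,"travel":[-0.48,-4.04,0],"twist":[0,0,0]},
    {"hand":5.5,"travel":[-0.48,-4.04,0],"twist":[0,0,0]},
    {"hand":5.5,"travel":[-0.48,-4.04,0],"twist":[0,0,0]},
    {"hand":5.5,"travel":[-0.48,-4.04,0],"twist":[0,0,0]},
    {"hand":5.5,"travel":[-0.48,-4.04,0],"twist":[0,0,0]},
  ],
)

```text
time: 26.32
position: [0.4443, 0.3211, 0.21]
tool_rot: [1.0, -0.0, -0.0, 0.0]
ft_force: [1.9, 0.2, -1.1]
grip_width: 0.0676
grip_force: 20.0
```

Request:
move_arm(
  commands=[
    {"hand":5.5,"travel":[0,0,3.5],"twist":[0,0,0]},
    {"hand":5.5,"travel":[0,0,2.5],"twist":[0,0,0]},
    {"hand":5.5,"travel":[0,0,0],"twist":[0,0,0]},
    {"hand":5.5,"travel":[0,0,0],"twist":[0,0,0]},
    {"hand":5.5,"travel":[0,0,0],"twist":[0,0,0]},
  ],
)

```text
time: 26.73
position: [0.446, 0.3192, 0.1509]
tool_rot: [1.0, -0.0, 0.001, -0.0]
ft_force: [0.3, 0.3, -0.6]
grip_width: 0.0672
grip_force: 20.0
```

Request:
move_arm(
  commands=[
    {"hand":5.5,"travel":[0,0,2],"twist":[0,0,0]},
    {"hand":5.5,"travel":[0,0,0.8],"twist":[0,0,0]},
    {"hand":5.5,"travel":[0,0,0.4],"twist":[0,0,0]},
    {"hand":5.5,"travel":[0,0,0],"twist":[0,0,0]},
  ],
)

```text
time: 27.07
position: [0.4454, 0.3188, 0.1182]
tool_rot: [1.0, -0.001, -0.0, 0.0]
ft_force: [-0.3, 0.4, -0.7]
grip_width: 0.0676
grip_force: 20.0
```

No contact, with the plug 5 mm inside. Continuing.

Request:
move_arm(
  commands=[
    {"hand":5.5,"travel":[0,0,0.4],"twist":[0,0,0]},
    {"hand":5.5,"travel":[0,0,0.3],"twist":[0,0,0]},
    {"hand":5.5,"travel":[0,0,0.2],"twist":[0,0,0]},
    {"hand":5.5,"travel":[0,0,0],"twist":[0,0,0]},
    {"hand":5.5,"travel":[0,0,0],"twist":[0,0,0]},
  ],
)

```text
time: 27.48
position: [0.4457, 0.3197, 0.1111]
tool_rot: [1.0, -0.0, 0.001, -0.0]
ft_force: [-2.9, -0.1, 11.5]
grip_width: 0.0673
grip_force: 20.0
```

Request:
move_arm(
  commands=[
    {"hand":7.8,"travel":[0,0,0],"twist":[0,0,0]},
    {"hand":7.8,"travel":[0,0,0],"twist":[0,0,0]},
    {"hand":7.8,"travel":[0,0,0],"twist":[0,0,0]},
    {"hand":7.8,"travel":[0,0,0],"twist":[0,0,0]},
  ],
)

```text
time: 27.82
position: [0.4453, 0.3192, 0.109]
tool_rot: [1.0, -0.0, 0.0, 0.0]
ft_force: [-0.7, -0.4, 0.3]
grip_width: 0.077
grip_force: 0.0
```

Request:
move_arm(
  commands=[
    {"hand":7.8,"travel":[0,0,-1],"twist":[0,0,0]},
    {"hand":7.8,"travel":[0,0,-3],"twist":[0,0,0]},
    {"hand":7.8,"travel":[0,0,-4],"twist":[0,0,0]},
    {"hand":7.8,"travel":[0,0,-4],"twist":[0,0,0]},
    {"hand":7.8,"travel":[0,3.8,-1.5],"twist":[0,0,0]},
  ],
)

```text
time: 28.23
position: [0.4491, 0.2865, 0.2502]
tool_rot: [1.0, 0.002, 0.006, -0.004]
ft_force: [2.1, -0.1, 0.1]
grip_width: 0.0778
grip_force: 0.0
```

Request:
move_arm(
  commands=[
    {"hand":7.8,"travel":[0,3.8,0],"twist":[0,0,0]},
    {"hand":7.8,"travel":[0,3.8,0],"twist":[0,0,0]},
    {"hand":7.8,"travel":[0,0,0],"twist":[0,0,0]},
    {"hand":7.8,"travel":[0,0,0],"twist":[0,0,0]},
    {"hand":7.8,"travel":[0,0,0],"twist":[0,0,0]},
  ],
)

```text
time: 28.65
position: [0.4455, 0.2055, 0.2445]
tool_rot: [1.0, -0.001, 0.0, -0.0]
ft_force: [0.0, 0.2, -0.1]
grip_width: 0.0781
grip_force: 0.0
```

```bash
python3 - <<'E'
from h import *
c=wshot("w7");s=robot.camera("side");print(c["obs"]["position"])
a=cv2.resize(cv2.imread("pics/w7.png")[0:300,120:520],None,fx=1.5,fy=1.5)[:, :450*4//3]
b=cv2.resize(s["frame"][110:260,270:410,::-1],(280*800//800,300))
o=np.zeros((600,800,3),np.uint8);w=cv2.imread("pics/w7.png")[0:270,130:490]
o[:270,:360]=w;b=cv2.resize(np.ascontiguousarray(s["frame"][125:255,270:410,::-1]),None,fx=3.1,fy=3.1,interpolation=cv2.INTER_CUBIC);o[:b.shape[0],365:365+b.shape[1]]=b
cv2.imwrite("pics/final.png",o[:410])
E
```

```text
[0.44551081 0.20547395 0.24445319]
```

View pics/final.png

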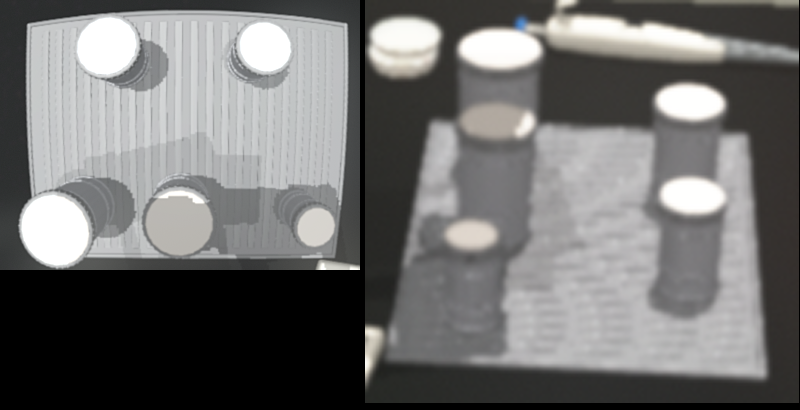

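The final picture shows all five jars upright and closed with flat, level lids: (107,46), (264,47), (57,230), (179,222) and (315,227). Every seating height and push force matched a lid fully home, so I'm handing in.

```bash
python3 -c "
from rig import robot
print(robot.hand_in())"
```

```text
the job is handed in; nothing more can be done
None
```

All five jars are standing upright, each closed with its own lid pushed fully home as far as heights, push forces and the final pictures show, and the job was handed in at about 29 s without a verdict being returned.

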